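Clamp the small pressure vessel in its station

ROBOT

A 7-joint arm with a two-finger parallel gripper is mounted at the origin on the work surface. World frame = base frame: x ahead of the robot, y to its left, z up, the work surface at z = 0. Lengths are in m, angles in rad, forces in N, time in s.
With the tool pointing down it reaches from about 0.4 to 0.925 m from the base axis. Payload 4.1 kg.
Tool frame: the origin (TCP) lies at the very end of the fingers, on their centre line; the grasp point (between the pads) lies 19 mm behind it; z points along the fingers, y is the line along which they close (so a half turn about z gives the same grasp; the last joint's range is limited). The gripper opens to 85 mm and grips with 20 to 120 N. Pads are 22 mm wide; open, the fingers measure 114 mm over their backs; the gripper's body (76 mm by 85 mm) begins 54 mm behind the grasp point. The pads swing forward as they close: fully open they stand 13 mm farther back than shut.
Start: joints at [1.047, 0.398, 0.045, 1.537, -0.019, 1.207, -0.051], TCP at [0.268, -0.592, 0.231] pointing down, gripper open.
Joint ranges: [-2.82, 2.82], [-0.49, 2.23], [-1.37, 1.46], [0, 2.46], [-1.36, 4.5], [0.23, 2], [-2.94, 2.94]. Speed limits (rad/s): [2.57, 2.57, 3.14, 3.14, 3.14, 3.14, 3.14].

INTERFACE

Orientations are given as a unit quaternion [x, y, z, w].
In Python, from workcell import robot, optics gives the robot as it stands.
- The arm moves only by the tool move_arm, never from a script. Its argument "deltas" is a list of rows, each a list of 2 entries, a list of its own where there are three numbers: the shift along the world's x, y, z in m, then the turn about the world's z in rad. In form: [[[x, y, z], spin], ...]. A call has 1 to 10 rows; each row shifts and turns the commanded pose from where the row before left it; what a row does not reach is not made up. A row lasts 1/12 s, in which the tool goes at most 41.7 mm and 7.16 degrees, less where a joint would pass 70% of its speed; a pose out of reach is approached as far as the arm can. A call with a gripper value outside its range is refused whole. "gripper" is the closure, from -1 (fully open) to 1 (shut), set as the call begins (left out, the last holds). The fingers move at their own pace and stop on an object; the grip force is fixed at half the most. Time passes only in rows, so rows that do not move let the fingers close. It gives the time, the measured TCP pose, the force, the opening and the grip force at its end, in the units of the state.
- robot.sense(): the state, without advancing time (a new reading comes with each control period).
- optics.read_camera(name): name is "side" or "top" or "wrist"; returns a dict with "pixels" (480x640x3 uint8, red, green, blue), "mtx" (3x3 intrinsics, pixels), "R" (3x3) and "t" (3): a world point X has camera coordinates R X + t; the wrist camera has in their place "tool_from_camera" (4x4, takes a point from camera to tool coordinates, whose origin is the TCP and whose axes are the flange's). Camera axes: x right, y down, z forward; pixel columns grow to the right and rows downward; lengths in m; the calibration is good to about 2 mm. The wrist camera is an equidistant fisheye: a pixel r from the principal point sees the ray r / f radians off the axis. A picture is of the moment at which its call begins: read the wrist's pose just before it. There is no depth.
- robot.close_job(): hands the job in; it is judged then, once.
Trained networks look in the newest picture that a camera, given by its name, has taken for a name from the list of things; names that differ only in an ending like _2 or _b are one class to them, and where a whole thing is asked for, a point or a joint stands for the part that bears it (a point fixed in the world has none). Each returns a list of dicts, best first, with "score" (0 to 1); they miss things now and then, are a little off and sometimes report something else, mostly with a low value. They report only what shows in the picture. A call takes as long as a camera call. They do not tell look-alikes from the thing itself.
- optics.trace(camera, thing): "pixels" (480x640 bool, what is visible of it) and "bbox" ([left, top, right, bottom] in pixels, round what is visible of it).
The state is a dict: "clock": time; "q": joint angles; "dq": joint speeds; "joint_efforts": joint torques, N m; "eef_pos": TCP position; "eef_rot": TCP orientation; "contact_force": force on the tool from outside, world axes, zero at the start; "ft_torque": the same for the moment, N m; "gripper_width": opening from 0.0 (shut) to 1.0 (fully open); "finger_force": force on a finger pad.
Only numpy, scipy, OpenCV 4.12 (cv2) and the standard library are available. Lean on these libraries where they do the work, as an engineer would, in place of code of your own. Each camera call takes 0.05 s, during which the arm holds its last target. There are 200 camera calls.

TASK

Push the small pressure vessel along its channel, without picking it up, until it stands fully home against the two stop pins. Then push the toggle clamp's handle over its dead point, towards the vessel, until it snaps into lock and the clamp presses on the vessel's head. Leave the beaker, the jar and the wrench where they are.

Things in the scene. Friction and masses are not known exactly. Their poses are not given: they have to be found in the camera images.
- fixture: Clamping station screwed to the bench: aluminium plate 280 x 110 x 12 mm. Origin: centre of its underside. x runs along the vessel's channel, from the clamp (-x) to the open end (+x); z up. The channel lies between two fences (69 mm apart, tops 26 mm above the bench) from x = 0 to 135 mm. The clamp's steel bracket, 74 mm wide, fills x = -87 to -37 mm.
- vessel: Loose pressure vessel: upright steel cylinder with a dark bolted head, 64 mm in diameter, 88 mm tall, 0.4 to 0.8 kg. Origin: centre of its underside. It stands on the plate in the channel, 45 to 85 mm short of home. It slides with 3 to 8 N of friction; push it low (25 to 50 mm above its foot).
- nest (a point): Where the vessel's origin lies when it is home against both stop pins: on the plate's top face, 12 mm above the bench, at x = 2 mm, y = 0 in the fixture's frame. The two steel stop pins, 12 mm thick and 30 mm tall, stand at the channel's clamp end.
- handle_pivot (a point): The handle's hinge axis, at x = -68 mm, y = 0 in the fixture's frame, 122 mm above the bench. The axis is the fixture's y axis.
- knob (a point): Centre of the black ball, 22 mm in diameter, that ends the clamp's handle, 100 mm from the pivot; the grip below it is 15 mm thick. Open, the handle leans 0.87 rad from upright to the fixture's -x, away from the vessel; locked, it leans 0.18 rad from upright to +x. It is pushed from its back (-x) side towards +x.
- handle (a joint): Angle of the clamp's handle: 0 open (sprung there), grows as it is pushed towards the vessel, dead point at about 0.65 rad, locked against its end stop at 1.05 rad. Let go before the dead point it springs back; past it, it snaps to the end by itself. It takes some 11 N at the ball to start it, pushed horizontally, and less towards the dead point.
- pad: Rubber-faced spring pad, 17 mm in diameter, at the end of the clamp's hold-down bar, 52 mm from the bar's pivot. Open, the bar stands upright, its top 185 mm above the bench; it swings down to +x as the handle is pushed, and when locked the pad presses on the middle of the vessel's head with about 3 N. Origin on the bar's pivot: fixture x = -50 mm, 118 mm above the bench.
- beaker: A loose glass beaker, 64 mm in diameter, 80 mm tall, origin under its centre; a bystander on the bench, at least 95 mm from the channel's middle line.
- jar: A loose brown jar, 52 mm in diameter, 75 mm tall, origin under its centre; a bystander on the bench, at least 95 mm from the channel's middle line.
- wrench: A loose steel wrench, 150 mm long, lying on the bench beside the station; a bystander.
Not all that is in view belongs to the job. Leave any pink or purple look-alike of the vessel alone.

How it is judged:
On the way, in this order (a step that is already met when the one before it is completed fails the run):
1. the vessel stands home against the stop pins while the clamp is still open (horizontal distance between vessel and nest below 0.004 m and angle between vessel's own z axis and vertical below 0.08 rad and value of joint handle below 0.4 rad), for 0.2 s.
2. the handle has snapped into lock (value of joint handle above 1 rad), for 0.2 s.
At the end, for the whole second after the job is handed in: The handle is locked (joint above 1.0 rad), the clamp's pad presses on the vessel with more than 1 N, and the vessel stands upright and at rest within 4 mm of its home against the stop pins (value of joint handle above 1 rad and contact force between pad and vessel above 1 N and horizontal distance between vessel and nest below 0.004 m and angle between vessel's own z axis and vertical below 0.08 rad and linear speed of vessel below 0.02 m/s); the robot touches nothing.
It fails at once if the vessel is lifted more than 10 mm off the plate or tipped by more than 0.3 rad (z of vessel in the frame of nest above 0.01 m or angle between vessel's own z axis and vertical above 0.3 rad).
It fails at once if the beaker, the jar or the wrench is moved more than 30 mm (distance of any of beaker, jar, wrench from where it was at the start of the episode above 0.03 m).
It also fails if it takes over 51 s, if anything falls off the work surface, if the arm or the gripper's body presses on something with over 40 N, if the wrist force passes 120 N, or if a joint passes its speed limit or range.

## Working session

There is one attempt and no reset: what is moved stays moved. The work goes in short steps, Python scripts to look and compute and a tool call to move; the robot and the scene stay as the last step left them, time stands still between calls to the robot, and variables do not carry over. Pictures are saved under pics/ and viewed, at most 10 in all, crops included, and the job is handed in when it is done.

Besides the shell and the picture viewer there is one more tool, called after ">>>" by a JSON object that holds its "fn" and its "kwargs", one argument or row to a line. move_arm: Moves the arm, as the interface text tells. Its arguments: {"type":"object","properties":{"deltas":{"type":"array","items":{"type":"array"}},"gripper":{"type":"number"}},"required":["deltas"]}

```bash
mkdir -p pics && ls
cat > h.py <<'E'
import numpy as np, cv2
from workcell import robot, optics
def ray(c,u,v):
    d=np.linalg.inv(c["mtx"])@[u,v,1.]; return -c["R"].T@c["t"], c["R"].T@d
def onz(c,u,v,z):
    o,d=ray(c,u,v); return o+d*(z-o[2])/d[2]
def proj(c,X):
    p=c["mtx"]@(c["R"]@np.asarray(X,float)+c["t"]); return p[:2]/p[2]
E
python3 - <<'E'
from h import *
print(robot.sense())
for n in ("side","top"):
    c=optics.read_camera(n); cv2.imwrite(f"pics/{n}0.png",c["pixels"][:,:,::-1])
    print(n,c["mtx"].tolist(),(-c["R"].T@c["t"]).round(3),c["R"].round(3).tolist())
    for t in ("fixture","vessel","knob","handle","pad","beaker","jar","wrench"):
        for r in optics.trace(n,t): 
            ys,xs=np.nonzero(r["pixels"]); print(t,round(r["score"],2),np.round(r["bbox"]),xs.mean().round(1),ys.mean().round(1))
E
```

```text
pics
{'clock': 0.0, 'q': array([ 1.0470116 ,  0.39918762,  0.04502748,  1.53792156, -0.01873543,
        1.20689641, -0.05070355]), 'dq': array([-3.80017490e-06,  6.26277248e-04, -6.13849868e-04, -7.56532245e-04,
        9.02670821e-04, -2.10870166e-03,  1.40838702e-03]), 'joint_efforts': array([-4.20161587e-04, -4.75125754e+01,  1.36461396e+00, -2.54218751e+01,
        1.15788160e-02,  9.54335381e-03,  5.20292161e-06]), 'eef_pos': array([ 0.2676428 , -0.59162114,  0.23024767]), 'eef_rot': array([ 9.77518267e-01,  2.10848396e-01, -2.59317239e-04, -9.61268647e-04]), 'contact_force': array([-0.02513026, -0.65046574,  0.51663307]), 'ft_torque': array([ 0.01218851,  0.00649833, -0.01876124]), 'finger_force': 0.0, 'gripper_width': 1.0027433584067822}
side [[557.6033590637381, 0.0, 310.4424481708194], [0.0, 557.6033590637381, 236.04382893451356], [0.0, 0.0, 1.0]] [0.255 0.7   0.713] [[-0.88, -0.475, -0.018], [-0.274, 0.537, -0.798], [0.388, -0.697, -0.602]]
fixture 0.67 [290. 178. 424. 364.] 369.8 288.2
vessel 0.82 [216. 278. 260. 336.] 239.6 307.4
vessel 0.73 [317. 281. 357. 341.] 337.5 3
[... 456 characters left out ...]
[0.0, 549.6917630305439, 236.66490803949793], [0.0, 0.0, 1.0]] [0.508 0.019 1.063] [[-0.021, -1.0, -0.018], [-0.994, 0.023, -0.109], [0.11, 0.016, -0.994]]
fixture 0.67 [260. 245. 437. 323.] 346.5 284.6
fixture 0.42 [276. 257. 313. 293.] 294.9 276.9
vessel 0.77 [242. 174. 278. 216.] 261.9 193.9
vessel 0.59 [200. 287. 239. 322.] 218.1 304.3
vessel 0.57 [276. 258. 315. 295.] 294.8 276.5
vessel 0.39 [351. 277. 375. 290.] 361.1 284.1
knob 0.55 [368. 278. 438. 300.] 409.3 291.1
handle 0.85 [363. 278. 436. 301.] 406.5 290.7
pad 0.6 [351. 276. 378. 288.] 361.1 283.9
beaker 0.58 [303. 175. 332. 212.] 316.6 192.9
jar 0.57 [387. 201. 415. 230.] 401.3 213.7
wrench 0.87 [268. 318. 341. 359.] 303.6 338.2
```

View pics/side0.png

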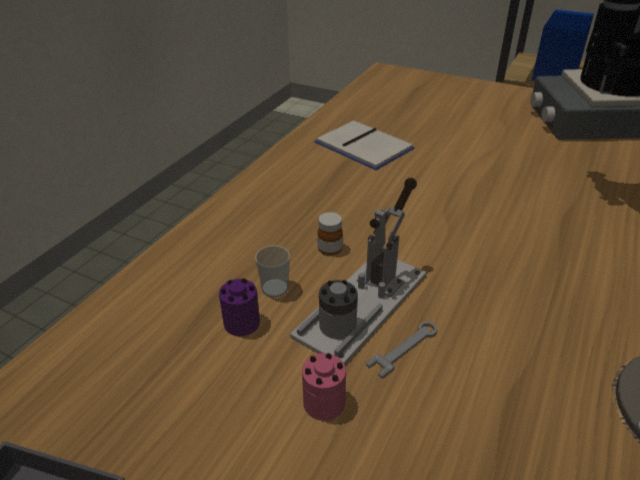

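View pics/top0.png

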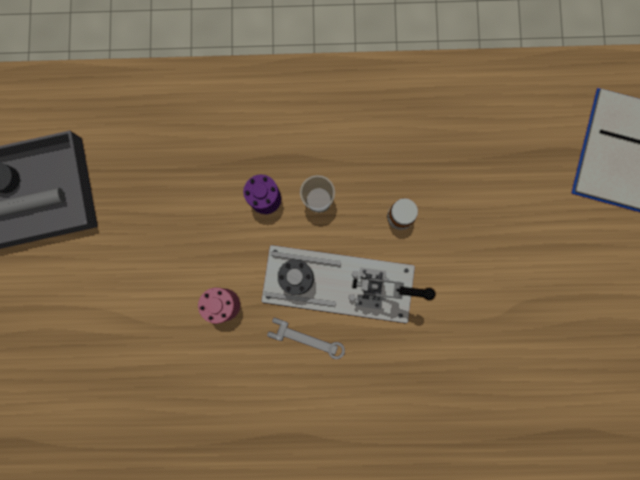

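The scene shows three vessel-like things. The grey one in the channel is at side (338,309) and top (295,277), the purple one at top (262,194), and the pink one at top (218,304). I choose the grey one, since it is steel with a dark head and stands between the fences. The handle's ball is at top (430,294) and side (410,184). Next I'll fit the fixture and check with a crop.

```bash
cat > fit.py <<'E'
from h import *
from scipy.optimize import least_squares
c=optics.read_camera("top"); s=optics.read_camera("side")
# corners of plate top (fixture frame) -> top pixels
F=np.array([[.14,-.055,.012],[.14,.055,.012],[-.14,.055,.012],[-.14,-.055,.012]])
px=np.array([[271,247],[263,303],[407,322],[414,265]],float)
def W(p,X): 
    X=np.atleast_2d(X); a=p[2]; R=np.array([[np.cos(a),-np.sin(a)],[np.sin(a),np.cos(a)]])
    return np.c_[X[:,:2]@R.T+p[:2],X[:,2]]
best=None
for a0 in (1.5,-1.5,0,3.1):
    r=least_squares(lambda p:(np.array([proj(c,x) for x in W(p,F)])-px).ravel(),[.42,0,a0])
    if best is None or r.cost<best.cost: best=r
p=best.x; print("fixture",p.round(4),best.cost,np.round(best.fun,1))
ball=[-.068-.1*np.sin(.87),0,.122+.1*np.cos(.87)]
pts=np.vstack([F,[[.002,0,.012]],[ball],[[-.05,0,.185]]])
for n,cc in(("top",c),("side",s)):
    q=np.array([proj(cc,x) for x in W(p,pts)]);print(n,q.round(0).tolist())
m=[r for r in optics.trace("top","vessel")]
for r in m:
    b=r["bbox"];print("v top",b,onz(c,(b[0]+b[2])/2,(b[1]+b[3])/2,.1).round(4), r["score"])
for r in optics.trace("side","vessel"):
    b=r["bbox"];print("v side",b, r["score"])
out=[]
for cc,(x,y,w,h) in((c,(250,235,200,100)),(s,(280,170,160,200))):
    im=cc["pixels"][:,:,::-1].copy(); f=4 if w==200 else 3
    im=cv2.resize(im[y:y+h,x:x+w],None,fx=f,fy=f,interpolation=cv2.INTER_CUBIC)
    for X in W(p,pts):
        u=((proj(cc,X)-[x,y])*f+f/2).astype(int); cv2.drawMarker(im,tuple(map(int,u)),(0,0,255),0,10,1)
    out.append(im)
cv2.imwrite("pics/crop_top.png",out[0]); cv2.imwrite("pics/crop_side.png",out[1])
E
python3 fit.py
```

```text
fixture [0.5329 0.0133 1.4209] 3.3139321341256465 [-1.1 -0.8 -1.2  0.3  1.4  0.6  0.9 -0.2]
top [[270.0, 246.0], [262.0, 303.0], [408.0, 323.0], [415.0, 265.0], [337.0, 284.0], [430.0, 293.0], [370.0, 286.0]]
side [[291.0, 333.0], [344.0, 363.0], [426.0, 270.0], [377.0, 249.0], [362.0, 300.0], [410.0, 183.0], [383.0, 208.0]]
v top [198.6, 288.4, 239.5, 323.7] [0.4969 0.2229 0.1   ] 0.91
v top [275.8, 257.6, 314.0, 294.4] [0.5464 0.0896 0.1   ] 0.64
v top [243.9, 173.4, 280.8, 217.0] [0.6914 0.1456 0.1   ] 0.62
v side [214.4, 281.1, 257.4, 337.3] 0.9
v side [301.8, 352.9, 344.2, 420.3] 0.75
v side [318.4, 281.5, 358.2, 338.2] 0.73
v side [387.7, 179.6, 415.3, 239.1] 0.6
```

View pics/crop_top.png

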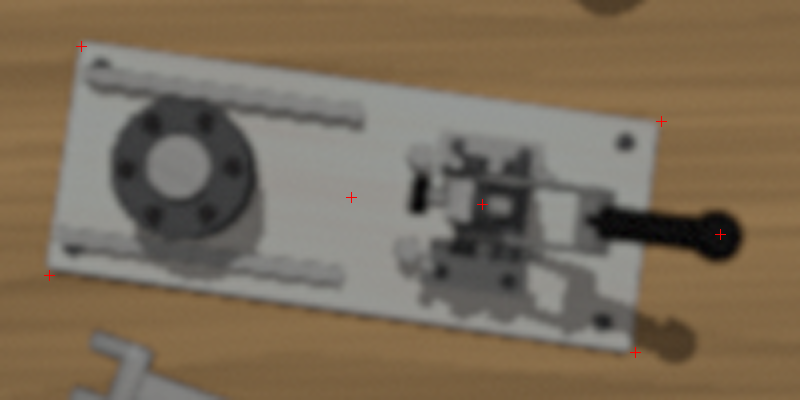

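View pics/crop_side.png

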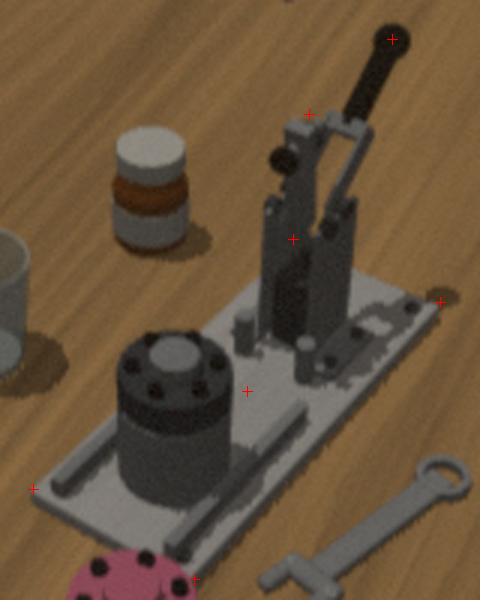

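The crops confirm the choice. The grey, dark-headed vessel stands between the fences with its head centre at top (294.5,276.5), and the red fit marks sit on the plate corners and the ball. The fixture is at (0.533, 0.013) with yaw 1.421, and the vessel is at fixture x ≈ 77 mm, 75 mm short of home, which agrees with the description. Now I'll move round to behind the vessel with the fingers about 30 mm apart as a cradle.

>>> {"fn": "move_arm", "kwargs": {
  "deltas": [
    [[0.02,0.03,0.003],0.1],
    [[0.02,0.03,0.003],0.1],
    [[0.02,0.03,0.003],0.1],
    [[0.02,0.03,0.003],0.1],
    [[0.02,0.03,0.003],0.1],
    [[0.02,0.03,0.003],0.1],
    [[0.02,0.03,0.003],0.1],
    [[0.02,0.03,0.003],0.1],
    [[0.02,0.03,0.003],0.1],
    [[0.02,0.03,0.003],0.1]
  ],
  "gripper": 0.3
}}

```text
clock: 1.93
eef_pos: [0.4686, -0.2908, 0.2618]
eef_rot: [0.755, 0.655, 0.0, 0.0]
contact_force: [1.3, -0.5, 0.8]
gripper_width: 0.351
finger_force: 0.0
```

>>> {"fn": "move_arm", "kwargs": {
  "deltas": [
    [[0.01,0.035,0],0],
    [[0.01,0.035,0],0],
    [[0.01,0.035,0],0],
    [[0.01,0.035,0],0],
    [[0.01,0.035,0],0],
    [[0.01,0.035,0],0],
    [[0.01,0.035,0],0],
    [[0.01,0.035,0],0],
    [[0.01,0.035,0],0],
    [[0.01,0.035,0],0]
  ]
}}

```text
clock: 2.77
eef_pos: [0.5682, 0.0593, 0.2616]
eef_rot: [0.757, 0.654, 0.0, 0.0]
contact_force: [0.4, -1.0, 1.8]
gripper_width: 0.355
finger_force: 0.0
```

>>> {"fn": "move_arm", "kwargs": {
  "deltas": [
    [[-0.004,0.036,0],0],
    [[-0.004,0.036,0],0],
    [[-0.004,0.036,0],0],
    [[0,0,0],0],
    [[0,0,0],0]
  ]
}}

```text
clock: 3.18
eef_pos: [0.5551, 0.1689, 0.2616]
eef_rot: [0.755, 0.656, 0.0, -0.0]
contact_force: [0.5, 0.5, 0.8]
gripper_width: 0.351
finger_force: 0.0
```

>>> {"fn": "move_arm", "kwargs": {
  "deltas": [
    [[0,0,-0.035],0],
    [[0,0,-0.035],0],
    [[0,0,-0.035],0],
    [[0,0,-0.035],0],
    [[0,0,-0.035],0],
    [[0,0,-0.03],0],
    [[0,0,-0.012],0],
    [[0,0,0],0]
  ]
}}

```text
clock: 3.85
eef_pos: [0.554, 0.1631, 0.0413]
eef_rot: [0.757, 0.653, -0.003, -0.001]
contact_force: [0.0, 0.2, 0.4]
gripper_width: 0.347
finger_force: 0.0
```

Run:
```python
from h import *
out=[]
for n,(x,y,w,h) in(("top",(200,215,220,130)),("side",(230,170,210,240))):
    c=optics.read_camera(n); im=c["pixels"][y:y+h,x:x+w,::-1]
    out.append(cv2.resize(im,(int(w*400/h),400)))
cv2.imwrite("pics/pre.png",cv2.resize(np.hstack(out),None,fx=.75,fy=.75)); print(robot.sense()["contact_force"])
```

```text
[-0.11788269  0.87192078  0.31867604]
```

View pics/pre.png

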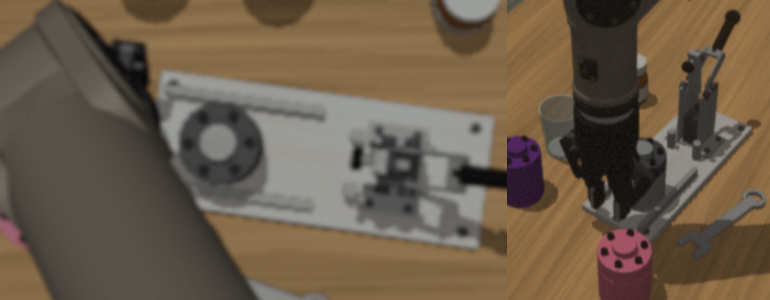

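The open fingers stand behind the vessel (head at about (220,142) in the left crop), clear of the fences and both bystanders. Now the push.

>>> {"fn": "move_arm", "kwargs": {
  "deltas": [
    [[-0.0013,-0.009,0],0],
    [[-0.0013,-0.009,0],0],
    [[-0.0013,-0.009,0],0],
    [[-0.0013,-0.009,0],0],
    [[-0.0013,-0.009,0],0],
    [[-0.0013,-0.009,0],0],
    [[-0.0013,-0.009,0],0],
    [[-0.0013,-0.009,0],0],
    [[-0.0013,-0.009,0],0],
    [[0,0,0],0]
  ]
}}

```text
clock: 4.78
eef_pos: [0.5451, 0.0833, 0.0452]
eef_rot: [0.757, 0.653, 0.001, 0.001]
contact_force: [1.1, 0.8, 0.8]
gripper_width: 0.351
finger_force: 0.6
```

>>> {"fn": "move_arm", "kwargs": {
  "deltas": [
    [[-0.0006,-0.004,0],0],
    [[-0.0006,-0.004,0],0],
    [[-0.0006,-0.004,0],0],
    [[0,0,0],0]
  ]
}}

```text
clock: 5.12
eef_pos: [0.5432, 0.0733, 0.0449]
eef_rot: [0.757, 0.654, 0.001, 0.0]
contact_force: [0.6, 2.5, 3.4]
gripper_width: 0.353
finger_force: 2.1
```

>>> {"fn": "move_arm", "kwargs": {
  "deltas": [
    [[-0.0006,-0.004,0],0],
    [[-0.0006,-0.004,0],0],
    [[-0.0006,-0.004,0],0],
    [[0,0,0],0]
  ]
}}

```text
clock: 5.45
eef_pos: [0.5412, 0.0613, 0.0449]
eef_rot: [0.757, 0.654, 0.001, 0.0]
contact_force: [2.3, 3.8, 3.8]
gripper_width: 0.352
finger_force: 2.4
```

```bash
cat > v.py <<'E'
from h import *
P=np.array([.5329,.0133,1.4209])
def fx(w):
    d=np.asarray(w)[:2]-P[:2]; a=P[2]; return np.array([d[0]*np.cos(a)+d[1]*np.sin(a),-d[0]*np.sin(a)+d[1]*np.cos(a)])
s=robot.sense();print("tcp",fx(s["eef_pos"]).round(4),s["contact_force"].round(1))
c=optics.read_camera("top")
for r in optics.trace("top","vessel"):
    b=r["bbox"];print(r["score"],np.round(b),fx(onz(c,(b[0]+b[2])/2,(b[1]+b[3])/2,.1)).round(4))
E
python3 v.py
```

```text
tcp [ 0.0487 -0.0011] [2.3 3.8 3.8]
0.83 [199. 287. 237. 321.] [0.2042 0.0634]
0.73 [244. 175. 280. 216.] [ 0.1543 -0.1364]
```

>>> {"fn": "move_arm", "kwargs": {
  "deltas": [
    [[-0.0004,-0.003,0],0],
    [[-0.0004,-0.003,0],0],
    [[0,0,0],0]
  ]
}}

```text
clock: 5.8
eef_pos: [0.5404, 0.057, 0.0449]
eef_rot: [0.756, 0.654, 0.002, -0.001]
contact_force: [1.4, 8.0, 5.1]
gripper_width: 0.349
finger_force: 4.0
```

>>> {"fn": "move_arm", "kwargs": {
  "deltas": [
    [[-0.0003,-0.002,0],0],
    [[0,0,0],0]
  ]
}}

```text
clock: 5.97
eef_pos: [0.5403, 0.0568, 0.0451]
eef_rot: [0.756, 0.655, 0.003, -0.001]
contact_force: [1.2, 9.2, 5.0]
gripper_width: 0.35
finger_force: 5.2
```

>>> {"fn": "move_arm", "kwargs": {
  "deltas": [
    [[-0.0003,-0.002,0],0],
    [[0,0,0],0]
  ]
}}

```text
clock: 6.13
eef_pos: [0.5402, 0.0565, 0.0453]
eef_rot: [0.756, 0.655, 0.003, -0.002]
contact_force: [0.2, 12.5, 6.7]
gripper_width: 0.354
finger_force: 6.3
```

>>> {"fn": "move_arm", "kwargs": {
  "deltas": [
    [[-0.0003,-0.002,0],0],
    [[-0.0003,-0.002,0],0],
    [[0,0,0],0],
    [[0,0,0],0],
    [[0,0,0],0]
  ]
}}

```text
clock: 6.55
eef_pos: [0.5399, 0.0561, 0.0458]
eef_rot: [0.755, 0.656, 0.005, -0.003]
contact_force: [0.1, 18.1, 7.2]
gripper_width: 0.35
finger_force: 8.6
```

Run:
```python
from v import *
out=[]
for n,(x,y,w,h) in(("top",(240,215,180,120)),("side",(280,170,160,200))):
    c=optics.read_camera(n); im=c["pixels"][y:y+h,x:x+w,::-1]
    out.append(cv2.resize(im,(int(w*330/h),330),interpolation=cv2.INTER_CUBIC))
cv2.imwrite("pics/home.png",np.hstack(out))
```

```text
tcp [ 0.0434 -0.0005] [ 0.1 18.1  7.2]
0.75 [200. 289. 238. 322.] [0.2022 0.0661]
0.56 [245. 176. 280. 217.] [ 0.1541 -0.1351]
```

View pics/home.png

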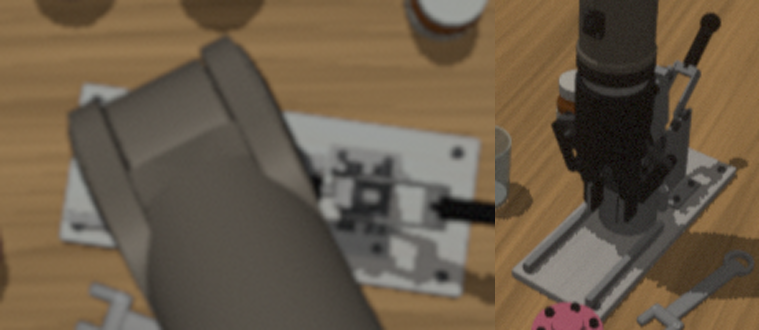

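The force has climbed to 18 N with no travel, so the vessel is on its pins; the gripper hides it in both views. I'll back off, rise, and check.

>>> {"fn": "move_arm", "kwargs": {
  "deltas": [
    [[0.0015,0.01,0],0],
    [[0.003,0.02,0],0],
    [[0.004,0.03,0],0],
    [[0.004,0.03,0.01],0],
    [[0,0.01,0.04],0],
    [[0,0,0.04],0],
    [[0,0,0.04],0],
    [[0,0,0.04],0],
    [[0,0,0.04],0],
    [[0,0,0.02],0]
  ],
  "gripper": 0.3
}}

```text
clock: 7.58
eef_pos: [0.5521, 0.145, 0.2783]
eef_rot: [0.757, 0.653, 0.001, 0.002]
contact_force: [0.1, 0.8, -0.3]
gripper_width: 0.349
finger_force: 0.0
```

```bash
python3 v.py
```

```text
tcp [0.1331 0.0007] [ 0.1  0.8 -0.3]
0.98 [246. 175. 278. 215.] [ 0.1552 -0.1369]
0.78 [316. 260. 351. 299.] [ 0.0097 -0.0044]
```

The top view now puts the vessel at fixture x ≈ 9.7 mm, but the arm may be cutting off the mask. I'll move towards the handle's back side, which clears the view, and measure again.

>>> {"fn": "move_arm", "kwargs": {
  "deltas": [
    [[-0.005,-0.035,0],0],
    [[-0.005,-0.035,0],0],
    [[-0.005,-0.035,0],0],
    [[-0.005,-0.035,0],0],
    [[-0.005,-0.035,0],0],
    [[-0.005,-0.035,0],0],
    [[-0.005,-0.035,0],0],
    [[-0.005,-0.035,0],0],
    [[-0.005,-0.035,0],0],
    [[-0.006,-0.04,0],0]
  ],
  "gripper": 1
}}

```text
clock: 8.52
eef_pos: [0.4972, -0.2099, 0.2719]
eef_rot: [0.757, 0.654, -0.002, -0.002]
contact_force: [1.2, 0.4, -1.2]
gripper_width: -0.002
finger_force: 0.0
```

Run:
```python
from v import *
import math
a=P[2];Wd=lambda x,y,z:[P[0]+x*math.cos(a)-y*math.sin(a),P[1]+x*math.sin(a)+y*math.cos(a),z]
out=[]
for n,(x,y,w,h) in(("top",(255,235,170,100)),("side",(290,220,120,150))):
    c=optics.read_camera(n); f=400/h if n=="side" else 2.6
    im=cv2.resize(c["pixels"][y:y+h,x:x+w,::-1],None,fx=f,fy=f,interpolation=cv2.INTER_CUBIC)
    for t in np.linspace(0,2*np.pi,60):
        for z in (.1,.012):
          u=(proj(c,Wd(.002+.032*np.cos(t),.032*np.sin(t),z))-[x,y]+.5)*f; cv2.circle(im,tuple(map(int,u)),1,(0,0,255) if z==.1 else (0,255,0),-1)
    out.append(cv2.copyMakeBorder(im,0,400-im.shape[0],0,0,0))
    for r in optics.trace(n,"vessel"): print(n,r["score"],np.round(r["bbox"]))
cv2.imwrite("pics/home2.png",np.hstack(out))
```

```text
tcp [-0.226   0.0019] [ 1.2  0.4 -1.2]
0.93 [198. 286. 240. 324.] [0.2015 0.0656]
0.87 [243. 174. 281. 216.] [ 0.1554 -0.1369]
0.86 [319. 261. 353. 297.] [ 0.0052 -0.0061]
top 0.85 [319. 261. 354. 299.]
top 0.82 [200. 285. 239. 324.]
top 0.66 [245. 175. 279. 216.]
side 0.95 [303. 355. 344. 424.]
side 0.67 [220. 279. 256. 337.]
```

View pics/home2.png

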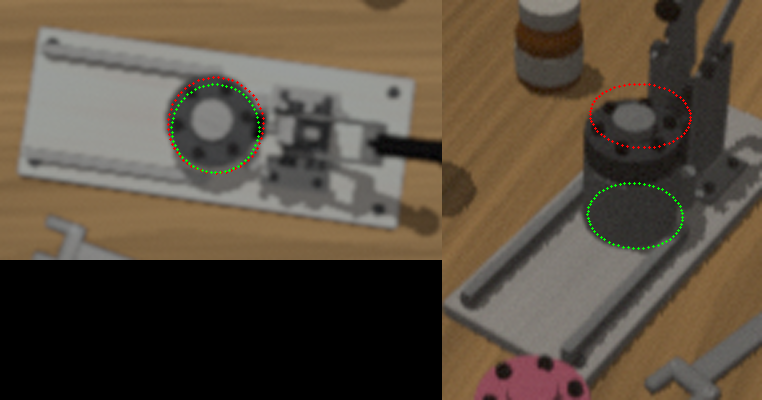

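In both views the vessel sits at the clamp end of the channel, and its foot matches the green predicted ring. The boss is at about top (336.4,280.7) and side (361.5,263). I'll quantify it against the plate fit.

Run:
```python
from v import *
s=optics.read_camera("side")
for u,t in(((294,276),(338,287.3)),((336.4,280.7),(361.5,263))):
    o1,d1=ray(c,*u);o2,d2=ray(s,*t)
    k=np.linalg.lstsq(np.c_[d1,-d2],o2-o1,rcond=None)[0];a=o1+k[0]*d1;b=o2+k[1]*d2
    print("tri",fx((a+b)/2).round(4),((a+b)/2)[2].round(4),"gap",np.linalg.norm(a-b).round(4),"top@.1",fx(onz(c,*u,.1)).round(4),"side@.1",fx(onz(s,*t,.1)).round(4))
```

```text
tcp [-0.2234  0.0005] [1.1 0.2 0.1]
0.81 [245. 173. 280. 216.] [ 0.1546 -0.1382]
0.66 [319. 261. 352. 298.] [ 0.0066 -0.0055]
0.66 [199. 285. 238. 324.] [0.204  0.0646]
tri [ 0.0789 -0.0013] 0.0993 gap 0.001 top@.1 [ 0.0791 -0.0018] side@.1 [ 0.0793 -0.0004]
tri [ 0.0044 -0.0032] 0.0993 gap 0.0002 top@.1 [ 0.0044 -0.0031] side@.1 [ 0.0052 -0.0029]
```

The vessel reads (4.4, −3.2) mm in the plate frame, but my plate corners were picked by eye. I'll refine the plate with an edge fit before deciding whether to nudge it.

```bash
cat > refit.py <<'E'
from h import *
from scipy.optimize import least_squares
from scipy.ndimage import map_coordinates
def W(p,X):
    a=p[2]; return np.array([p[0]+X[0]*np.cos(a)-X[1]*np.sin(a),p[1]+X[0]*np.sin(a)+X[1]*np.cos(a),X[2]])
def edges(cam,p):
    c=optics.read_camera(cam); im=c["pixels"].astype(float); g=cv2.GaussianBlur(im[:,:,0]-im[:,:,2],(0,0),.7)
    obs=[]
    L=[((x,s*.055),(0,s)) for s in(1,-1) for x in np.linspace(-.13,.13,40)]+[((s*.14,y),(s,0)) for s in(1,-1) for y in np.linspace(-.048,.048,20)]
    for (x,y),(nx,ny) in L:
        r=np.linspace(-.008,.008,65)
        q=np.array([proj(c,W(p,(x+nx*t,y+ny*t,.012))) for t in r])
        v=map_coordinates(g,[q[:,1],q[:,0]],order=1); d=np.gradient(v); i=d.argmax()
        if v[i:].max()-v[:i+1].min()>25 and 3<i<61: obs.append((x,y,nx,ny,r[i]))
    return np.array(obs)
if __name__=="__main__":
    p=np.array([.5329,.0133,1.4209])
    for cams in(["top"],["top"],):
        o=np.vstack([edges(k,p) for k in cams])
        # shift (dx,dy,da) in fixture frame plus edges
        f=lambda s:o[:,2]*(s[0]-s[2]*o[:,1])+o[:,3]*(s[1]+s[2]*o[:,0])-o[:,4]
        r=least_squares(f,[0,0,0],loss="soft_l1",f_scale=.0005); s=r.x
        for n in((1,0),(-1,0),(0,1),(0,-1)):
            k=(o[:,2]==n[0])&(o[:,3]==n[1]); print(n,k.sum(),np.median(f(s)[k]).round(4) if k.any() else None)
        a=p[2]; p=p+[s[0]*np.cos(a)-s[1]*np.sin(a),s[0]*np.sin(a)+s[1]*np.cos(a),s[2]]; print(p.round(4))
E
python3 refit.py
```

```text
(1, 0) 20 -0.0004
(-1, 0) 17 -0.0005
(0, 1) 40 -0.001
(0, -1) 40 -0.0009
[0.5339 0.0149 1.4088]
(1, 0) 20 -0.0003
(-1, 0) 18 -0.0006
(0, 1) 40 -0.0013
(0, -1) 40 -0.001
[0.534  0.0149 1.4093]
```

With the refined fit (0.534, 0.0149, yaw 1.409), the vessel lies at about (2.7, −2.3) mm against a nest at (2, 0). The stalled tool position implies x ≈ 2.6 mm, so it is home within tolerance (fences and pins bound the offset to about 3 mm). Next is the handle: descend behind the ball with the fingers shut.

>>> {"fn": "move_arm", "kwargs": {
  "deltas": [
    [[0,0,-0.035],0],
    [[0,0,-0.035],0],
    [[0,0,-0.03],0],
    [[0,0,0],0],
    [[0.004,0.025,0],0],
    [[0.003,0.02,0],0],
    [[0,0,0],0]
  ],
  "gripper": 1
}}

```text
clock: 9.65
eef_pos: [0.5093, -0.1579, 0.1763]
eef_rot: [0.755, 0.656, 0.002, 0.0]
contact_force: [0.3, 0.8, 0.4]
gripper_width: -0.002
finger_force: 0.0
```

>>> {"fn": "move_arm", "kwargs": {
  "deltas": [
    [[0.0013,0.008,0.001],0],
    [[0.0013,0.008,0.002],0],
    [[0.0013,0.008,0.002],0],
    [[0.0013,0.008,0.002],0],
    [[0,0,0],0]
  ]
}}

```text
clock: 10.07
eef_pos: [0.5111, -0.1433, 0.1848]
eef_rot: [0.759, 0.651, -0.006, 0.007]
contact_force: [-6.5, -19.6, 9.5]
gripper_width: 0.0
finger_force: 10.3
```

>>> {"fn": "move_arm", "kwargs": {
  "deltas": [
    [[0.0013,0.008,0.002],0],
    [[0.0013,0.008,0.002],0],
    [[0,0,0],0]
  ]
}}

```text
clock: 10.32
eef_pos: [0.5125, -0.1361, 0.1919]
eef_rot: [0.76, 0.649, -0.01, 0.011]
contact_force: [-14.7, -32.6, 28.3]
gripper_width: -0.002
finger_force: 17.5
```

The force points up as well as back, so the tip has ridden up onto the ball's upper half. I'll back off and come in lower.

>>> {"fn": "move_arm", "kwargs": {
  "deltas": [
    [[-0.003,-0.02,0],0],
    [[-0.003,-0.02,0],0],
    [[-0.003,-0.02,0],0],
    [[0,0,-0.01],0],
    [[0,0,-0.01],0],
    [[0,0,0],0]
  ]
}}

```text
clock: 10.82
eef_pos: [0.5046, -0.1739, 0.1634]
eef_rot: [0.757, 0.654, -0.001, -0.002]
contact_force: [-1.1, 0.6, -0.7]
gripper_width: -0.005
finger_force: 0.0
```

Run:
```python
import h; from h import *
from scipy.optimize import least_squares
p=np.array([.534,.0149,1.4093]); C,S=np.cos(p[2]),np.sin(p[2])
d=robot.sense()["eef_pos"]; e=d[:2]-p[:2]; print("tcp fx",(e[0]*C+e[1]*S).round(4),(-e[0]*S+e[1]*C).round(4),d[2].round(4))
im=[]
for n in("top","side"):
    c=optics.read_camera(n); 
    for a in(-.87,-.6):
        x=-.068+.1*np.sin(a); print(n,a,proj(c,[p[0]+x*C,p[1]+x*S,.122+.1*np.cos(a)]).round(1))
    for r in optics.trace(n,"knob"): print(n,r["score"],np.round(r["bbox"]))
    x,y=(300,230) if n=="top" else (300,140)
    im.append(cv2.resize(c["pixels"][y:y+130,x:x+160,::-1],(400,325),interpolation=cv2.INTER_CUBIC))
cv2.imwrite("pics/knob.png",np.hstack(im))
```

```text
tcp fx -0.1911 -0.0014 0.1634
top -0.87 [428.4 293.5]
top -0.6 [417.5 291.6]
top 0.75 [365. 278. 436. 300.]
top 0.63 [316. 260. 353. 297.]
side -0.87 [410.1 183.3]
side -0.6 [405.4 179.3]
side 0.94 [390. 180. 418. 239.]
```

View pics/knob.png

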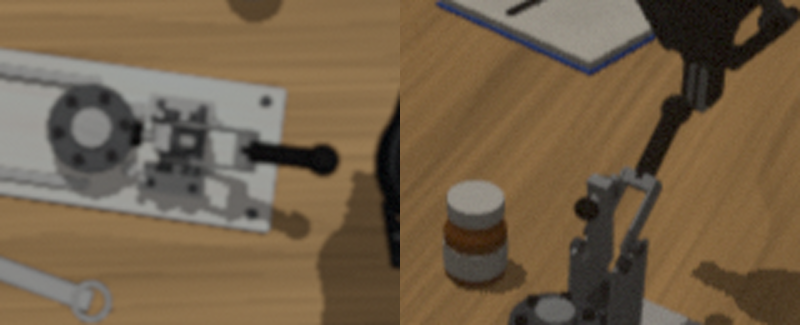

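The handle is back open, its ball at side crop (677,105) with the fingertips just behind it and now lower (tip z 0.163, ball centre 0.187). Pushing again, level this time.

>>> {"fn": "move_arm", "kwargs": {
  "deltas": [
    [[0.001,0.01,0],0],
    [[0.0016,0.01,0],0],
    [[0.0013,0.008,0],0],
    [[0.0013,0.008,0],0],
    [[0,0,0],0]
  ]
}}

```text
clock: 11.43
eef_pos: [0.51, -0.1477, 0.1671]
eef_rot: [0.757, 0.653, -0.005, 0.005]
contact_force: [-5.2, -16.2, 5.9]
gripper_width: -0.001
finger_force: 9.0
```

>>> {"fn": "move_arm", "kwargs": {
  "deltas": [
    [[0.0013,0.008,0],0],
    [[0.0013,0.008,0],0],
    [[0,0,0],0]
  ]
}}

```text
clock: 11.68
eef_pos: [0.5106, -0.1448, 0.1703]
eef_rot: [0.76, 0.65, -0.011, 0.011]
contact_force: [-13.7, -37.0, 24.9]
gripper_width: 0.007
finger_force: 19.9
```

The tool is being dragged up: the ball slides up the finger, and friction (~0.65) jams a purely horizontal push, because the ball starts out moving 50° upward. I'll release, then follow the ball's arc.

>>> {"fn": "move_arm", "kwargs": {
  "deltas": [
    [[-0.0025,-0.016,0],0],
    [[-0.0025,-0.016,0],0],
    [[0,0,0],0],
    [[0,0,0],0]
  ]
}}

```text
clock: 12.02
eef_pos: [0.5089, -0.1543, 0.1655]
eef_rot: [0.757, 0.654, 0.0, -0.0]
contact_force: [1.1, -0.1, 0.3]
gripper_width: 0.002
finger_force: 0.0
```

>>> {"fn": "move_arm", "kwargs": {
  "deltas": [
    [[0.0013,0.008,0.002],0],
    [[0.0005,0.0034,0.004],0],
    [[0.0006,0.0034,0.004],0],
    [[0.0006,0.0037,0.0035],0],
    [[0.0006,0.0037,0.0035],0],
    [[0,0,0],0]
  ]
}}

```text
clock: 12.52
eef_pos: [0.512, -0.134, 0.1832]
eef_rot: [0.756, 0.655, -0.002, 0.002]
contact_force: [-1.7, -8.4, 1.5]
gripper_width: 0.001
finger_force: 4.2
```

The handle is moving now, at 8 N. I'll carry on along the arc.

>>> {"fn": "move_arm", "kwargs": {
  "deltas": [
    [[0.0013,0.008,0.006],0],
    [[0.0014,0.0086,0.005],0],
    [[0,0,0],0]
  ]
}}

```text
clock: 12.77
eef_pos: [0.5157, -0.1162, 0.1954]
eef_rot: [0.756, 0.655, -0.001, 0.002]
contact_force: [-3.2, -6.7, 5.7]
gripper_width: 0.006
finger_force: 3.3
```

>>> {"fn": "move_arm", "kwargs": {
  "deltas": [
    [[0.0015,0.009,0.004],0],
    [[0.0015,0.0094,0.003],0],
    [[0,0,0],0]
  ]
}}

```text
clock: 13.02
eef_pos: [0.5194, -0.0935, 0.2015]
eef_rot: [0.755, 0.656, 0.002, 0.0]
contact_force: [1.3, 1.1, -0.5]
gripper_width: 0.001
finger_force: 0.0
```

>>> {"fn": "move_arm", "kwargs": {
  "deltas": [
    [[0.0016,0.0096,0.002],0],
    [[0.0016,0.0096,0.001],0],
    [[0,0,0],0]
  ]
}}

```text
clock: 13.27
eef_pos: [0.5217, -0.0746, 0.2034]
eef_rot: [0.755, 0.656, 0.001, -0.001]
contact_force: [-0.8, 1.4, 1.3]
gripper_width: 0.001
finger_force: 0.0
```

The force has dropped to zero, so it has snapped over. Retreating to check.

>>> {"fn": "move_arm", "kwargs": {
  "deltas": [
    [[-0.005,-0.03,0],0],
    [[-0.006,-0.035,0.01],0],
    [[-0.006,-0.035,0.02],0],
    [[-0.006,-0.035,0.02],0],
    [[-0.005,-0.03,0.02],0],
    [[0,0,0],0],
    [[0,0,0],0]
  ]
}}

```text
clock: 13.85
eef_pos: [0.4932, -0.2459, 0.2741]
eef_rot: [0.758, 0.652, 0.0, 0.001]
contact_force: [-0.1, 0.2, -1.4]
gripper_width: 0.004
finger_force: 0.0
```

Run:
```python
from h import *
p=np.array([.534,.0149,1.4093]); C,S=np.cos(p[2]),np.sin(p[2])
im=[]
for n in("top","side"):
    c=optics.read_camera(n); x=-.068+.1*np.sin(.18)
    print(n,"ball locked",proj(c,[p[0]+x*C,p[1]+x*S,.122+.1*np.cos(.18)]).round(1))
    for t in("knob","vessel","jar","beaker","wrench"):
        for r in optics.trace(n,t): print(n,t,round(r["score"],2),np.round(r["bbox"]))
    x,y,w,h=(250,160,190,210) if n=="top" else (250,150,190,210)
    im.append(cv2.resize(c["pixels"][y:y+h,x:x+w,::-1],(400,442),interpolation=cv2.INTER_CUBIC))
cv2.imwrite("pics/lock.png",np.hstack(im)); print(robot.sense()["contact_force"])
```

```text
top ball locked [370.5 284.7]
top knob 0.63 [362. 277. 382. 296.]
top vessel 0.89 [317. 262. 352. 302.]
top vessel 0.8 [198. 284. 238. 325.]
top vessel 0.62 [244. 177. 281. 217.]
top jar 0.91 [386. 202. 416. 229.]
top beaker 0.6 [303. 174. 334. 212.]
top wrench 0.84 [270. 318. 342. 359.]
side ball locked [383.3 190.1]
side knob 0.66 [377. 186. 396. 243.]
side vessel 0.87 [217. 279. 258. 336.]
side vessel 0.83 [345. 258. 380. 311.]
side vessel 0.83 [302. 352. 346. 421.]
side vessel 0.63 [255. 248. 288. 302.]
side jar 0.81 [315. 211. 345. 257.]
side beaker 0.83 [256. 247. 291. 298.]
side wrench 0.69 [366. 323. 436. 381.]
[0.18679791 0.47804769 0.92606492]
```

View pics/lock.png

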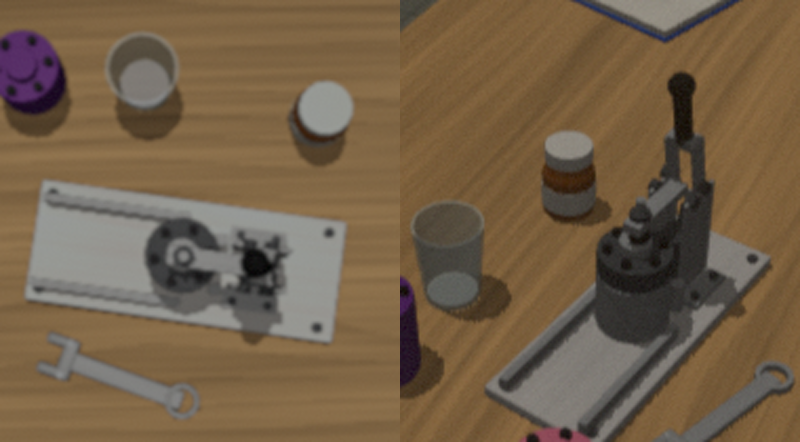

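The handle is locked: its ball is at side (384,191) against a predicted (383,190). The bar is down with the pad centred on the vessel's head, the bystanders have not moved, and the arm is clear. Handing in.

```bash
python3 -c "
from workcell import robot
print(robot.close_job())"
```

```text
the job is handed in; nothing more can be done
None
```

I pushed the vessel home against its stop pins and snapped the clamp into lock with its pad on the vessel's head; the beaker, jar and wrench stayed put. I handed the job in at about 14 s, but it returned no verdict, and the vessel's offset from home (about 2.4 mm of the 4 mm allowed) and the pad contact were judged from camera images only.

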